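# Put the gel polishes back in their colour-marked rack cells

## Task

The client's manicure is finished: put the four gel polishes (pink, violet, orange, turquoise) standing on the mat back in the rack, each in the cell whose own colour chip (on the ledge at the robot's side of the well) matches it. Set every bottle down upright on the floor of its cell without dropping it, and leave the base coat and top coat standing in their own cells.

Things in the scene. Friction and masses are not known exactly. Their poses are not given: they have to be found in the camera images.
- polish_pink: gel polish bottle in raspberry pink, 82 mm tall, about 55 g, standing upright on the manicure mat (mat 3 mm thick): lacquered round glass body 30 mm across up to 34 mm, narrowing to a shoulder at 43 mm, then a straight round black screw cap 18 mm across from 43 to 82 mm with a dot of the same raspberry pink on top. Origin: centre of the underside; z up along the bottle
- polish_violet: gel polish bottle in violet, 82 mm tall, about 55 g, standing upright on the manicure mat (mat 3 mm thick): lacquered round glass body 30 mm across up to 34 mm, narrowing to a shoulder at 43 mm, then a straight round black screw cap 18 mm across from 43 to 82 mm with a dot of the same violet on top. Origin: centre of the underside; z up along the bottle
- polish_orange: gel polish bottle in orange, 82 mm tall, about 55 g, standing upright on the manicure mat (mat 3 mm thick): lacquered round glass body 30 mm across up to 34 mm, narrowing to a shoulder at 43 mm, then a straight round black screw cap 18 mm across from 43 to 82 mm with a dot of the same orange on top. Origin: centre of the underside; z up along the bottle
- polish_turquoise: gel polish bottle in turquoise, 82 mm tall, about 55 g, standing upright on the manicure mat (mat 3 mm thick): lacquered round glass body 30 mm across up to 34 mm, narrowing to a shoulder at 43 mm, then a straight round black screw cap 18 mm across from 43 to 82 mm with a dot of the same turquoise on top. Origin: centre of the underside; z up along the bottle
- cell_pink: empty rack cell for the raspberry pink polish: clear square well, inside 50 x 50 mm, walls 3 mm thick, 20 mm high; raspberry pink colour chip (47 x 21 mm, 11 mm high) on the ledge at its -x side. Fixed in a flat rack of six cells, 2 rows of 3 (58 mm apart in y, 84 in x). Origin: underside of the well's centre, 4 mm above the table; the floor is 3 mm above it; x from chip to well, z up
- cell_violet: empty rack cell for the violet polish: clear square well, inside 50 x 50 mm, walls 3 mm thick, 20 mm high; violet colour chip (47 x 21 mm, 11 mm high) on the ledge at its -x side. Fixed in a flat rack of six cells, 2 rows of 3 (58 mm apart in y, 84 in x). Origin: underside of the well's centre, 4 mm above the table; the floor is 3 mm above it; x from chip to well, z up
- cell_orange: empty rack cell for the orange polish: clear square well, inside 50 x 50 mm, walls 3 mm thick, 20 mm high; orange colour chip (47 x 21 mm, 11 mm high) on the ledge at its -x side. Fixed in a flat rack of six cells, 2 rows of 3 (58 mm apart in y, 84 in x). Origin: underside of the well's centre, 4 mm above the table; the floor is 3 mm above it; x from chip to well, z up
- cell_turquoise: empty rack cell for the turquoise polish: clear square well, inside 50 x 50 mm, walls 3 mm thick, 20 mm high; turquoise colour chip (47 x 21 mm, 11 mm high) on the ledge at its -x side. Fixed in a flat rack of six cells, 2 rows of 3 (58 mm apart in y, 84 in x). Origin: underside of the well's centre, 4 mm above the table; the floor is 3 mm above it; x from chip to well, z up
- polish_base_coat: base coat: milky white bottle with a white cap, same shape and size as the other polishes, already standing in its own rack cell; it stays there. Origin: centre of the underside
- polish_top_coat: top coat: black bottle with a black cap, same shape and size as the other polishes, already standing in its own rack cell; it stays there. Origin: centre of the underside

How it is judged:
By the outcome, as a careful person would: the job done as asked, in the order asked, and still so for the second after the job is handed in, with the robot touching nothing.
It also fails if it takes over 88 s, if anything falls off the work surface, if the arm or the gripper's body presses on something with over 40 N, if the wrist force passes 120 N, or if a joint passes its speed limit or range.

## Robot

A 7-joint arm with a two-finger parallel gripper is mounted at the origin on the work surface. World frame = base frame: x ahead of the robot, y to its left, z up, the work surface at z = 0. Lengths are in m, angles in rad, forces in N, time in s.
With the tool pointing down it reaches from about 0.425 to 0.825 m from the base axis. Payload 3.6 kg.
Tool frame: the origin (TCP) lies midway between the tips of the shut fingers; the grasp point (between the pads) lies 19 mm behind it; z points along the fingers, y is the line along which they close (so a half turn about z gives the same grasp; the last joint's range is limited). The gripper opens to 93 mm and grips with 3 to 60 N. Pads are 15 mm wide; open, the fingers measure 128 mm over their backs; the gripper's body (75 mm by 188 mm) begins 65 mm behind the grasp point.
Start: joints at [1.258, 0.615, -0.013, 1.423, 0.008, 1.103, -0.04], TCP at [0.184, -0.623, 0.219] pointing down, gripper open.
Joint ranges: [-3.12, 3.12], [-0.3, 2.06], [-1.34, 1.32], [0.26, 2.42], [-1.36, 4.5], [0.01, 1.98], [-2.84, 2.84]. Speed limits (rad/s): [2.79, 2.79, 3.14, 3.14, 3.14, 3.14, 3.14].

## Interface

Orientations are given as [roll, pitch, yaw] about the fixed x, y, z axes, in that order (R = Rz(yaw) Ry(pitch) Rx(roll)).
In Python, from station import state, read_camera, camera_info, sign_off gives the robot as it stands.
- The arm moves only by the tool carry_out, never from a script. Its arguments are lists of equal length, an entry for each row: "dp": the shift along the world's x, y, z each as a share of 0.3 m, from -1 to 1, a list of three; "rot": the turn, a rotation vector about the world's x, y, z each as a share of 30 degrees, from -1 to 1, a list of three; "grip": the opening, from 0 (shut) to 1 (fully open). In form: {"dp": [[x, y, z], ...], "rot": [[wx, wy, wz], ...], "grip": [grip, ...]}. A call has exactly 5 rows; each row is the pose to reach, as a shift and turn from the pose commanded when the call began; what a row does not reach only later rows make up. A row lasts 1/12 s, in which the tool goes at most 41.7 mm and 7.16 degrees, less where a joint would pass 70% of its speed; a pose out of reach is approached as far as the arm can. A call with a number of a shift or a turn outside -1 to 1 is refused whole. A call with a gripper value outside its range is refused whole. The fingers move at their own pace and stop on an object; "grip_force" is the grip in N (left out, the last holds). Time passes only in rows, so rows that repeat a pose let the fingers close, or fill a call up. It gives the time, the measured TCP pose, the force, the opening and the grip force at its end, in the units of the state.
- state(): the state, without advancing time (a new reading comes with each control period).
- read_camera(name): name is "side" or "top"; returns (picture, depth): 420x560x3 uint8, red, green, blue; 420x560 float32, m along the optical axis (not along the pixel's ray), 0 where there is no reading.
- camera_info(name): a dict with "intrinsics" (3x3 intrinsics, pixels), "extrinsics" (4x4, takes a point from world to camera coordinates). Camera axes: x right, y down, z forward; pixel columns grow to the right and rows downward; lengths in m; the calibration is good to about 2 mm. A picture is of the moment at which its call begins. camera_info takes no time and is no camera call.
- sign_off(): hands the job in; it is judged then, once.
The state is a dict: "time": time; "joint_positions": joint angles; "qd": joint speeds; "joint_efforts": joint torques, N m; "tcp_pos": TCP position; "tcp_rot": TCP orientation; "ft_force": force on the tool from outside, world axes, zero at the start; "moment": the same for the moment, N m; "grip_width": finger opening in m; "finger_force": force on a finger pad.
Only numpy, scipy, OpenCV 4.12 (cv2) and the standard library are available. Lean on these libraries where they do the work, as an engineer would, in place of code of your own. Each camera call takes 0.05 s, during which the arm holds its last target. There are 200 camera calls.

## Working session

There is one attempt and no reset: what is moved stays moved. The work goes in short steps, Python scripts to look and compute and a tool call to move; the robot and the scene stay as the last step left them, time stands still between calls to the robot, and variables do not carry over. Pictures are saved under pics/ and viewed, at most 14 in all, crops included, and the job is handed in when it is done.

Besides the shell and the picture viewer there is one more tool, called after "Emit:" as name(argument=value, ...) on one line, values as JSON. carry_out: Moves the arm, as the interface text tells. Its arguments: {"type":"object","properties":{"dp":{"type":"array"},"rot":{"type":"array"},"grip":{"type":"array"},"grip_force":{"type":"number"}},"required":["dp","rot","grip"]}

```bash
mkdir -p pics; ls
python3 - <<'E'
from station import *
import cv2
for n in("top","side"):
    p,d=read_camera(n); cv2.imwrite(f"pics/{n}0.png",p[:,:,::-1]); import numpy as np; np.savez(f"{n}0.npz",p=p,d=d)
    print(camera_info(n))
print(state())
E
```

```text
pics
{'intrinsics': array([[386.93073494,   0.        , 277.46517131],
       [  0.        , 386.93073494, 204.43072515],
       [  0.        ,   0.        ,   1.        ]]), 'extrinsics': array([[-0.00558368, -0.99996203, -0.00669065, -0.00683113],
       [-0.99157536,  0.00640247, -0.12937274,  0.5356129 ],
       [ 0.12941067,  0.00591191, -0.99157346,  0.60628857],
       [ 0.        ,  0.        ,  0.        ,  1.        ]])}
{'intrinsics': array([[410.62529128,   0.        , 283.135019  ],
       [  0.        , 410.62529128, 213.38959814],
       [  0.        ,   0.        ,   1.        ]]), 'extrinsics': array([[-0.983972  , -0.17756944, -0.01637658,  0.5364173 ],
       [-0.08450766,  0.54520515, -0.83403226,  0.09833738],
       [ 0.15702724, -0.81928044, -0.55147258,  0.70348664],
       [ 0.        ,  0.        ,  0.        ,  1.        ]])}
{'time': 0.1, 'joint_positions': array([ 1.25747389,  0.61583255, -0.01261109,  1.42474946,  0.00809678,
        1.10342137, -0.04040968]), 'qd': array([-0.00064683, -0.00300728,  0.00079396, -0.00586649, -0.00071227,
       -0.0013477 ,  0.0016798 ]), 'joint_efforts': array([ 1.90423438e-03, -4.60035539e+01,  2.10215854e-01, -1.66242456e+01,
       -6.11994951e-02,  1.69219502e-02,  1.10050091e-04]), 'tcp_pos': array([ 0.18369146, -0.6227455 ,  0.21758695]), 'tcp_rot': array([-3.13923220e+00,  3.06559590e-05,  2.86872461e-01]), 'ft_force': array([-0.25974975,  0.30138384, -0.78156682]), 'moment': array([-0.00941905, -0.00572459,  0.02978389]), 'finger_force': 0.0, 'grip_width': 0.09311215415836017}
```

View pics/top0.png

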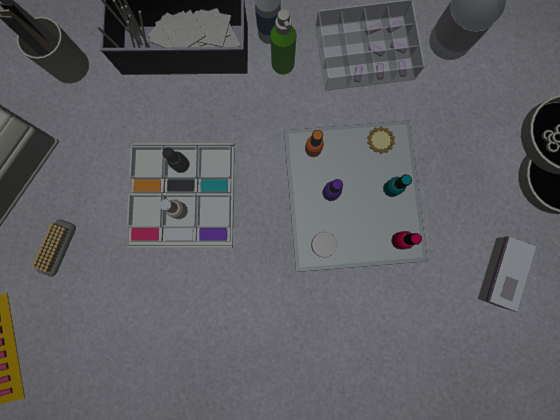

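View pics/side0.png

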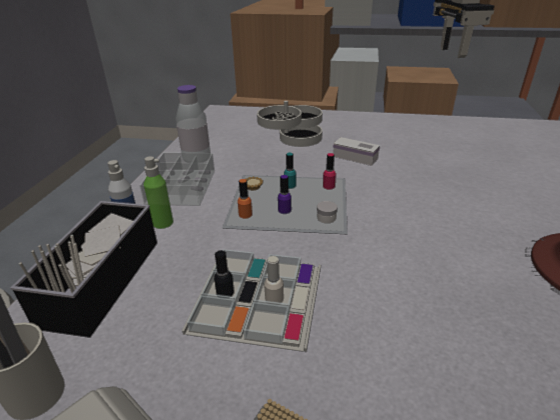

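The top view has +x up and +y left. The bottles on the mat are orange (315,140), violet (333,188), turquoise (400,184) and pink (408,240). The rack spans (130–233, 145–245). Its chips are orange, black, turquoise in the far row and pink, white, violet in the near row.

```bash
cat > h.py <<'E'
import numpy as np, cv2
from station import *
def cloud(n,d):
    c=camera_info(n);K=c["intrinsics"];E=c["extrinsics"]
    v,u=np.mgrid[:420,:560]
    P=np.stack([(u-K[0,2])/K[0,0]*d,(v-K[1,2])/K[1,1]*d,d],-1)
    return (P-E[:3,3])@E[:3,:3]
def ray(n,u,v,z):
    c=camera_info(n);K=c["intrinsics"];E=c["extrinsics"]
    r=E[:3,:3].T@np.linalg.inv(K)@[u,v,1]; o=-E[:3,:3].T@E[:3,3]
    return o+r*(z-o[2])/r[2]
E
python3 - <<'E'
from h import *
for n in("top","side"):
    f=np.load(n+"0.npz");p,d=f["p"],f["d"];C=cloud(n,d);hsv=cv2.cvtColor(p,cv2.COLOR_RGB2HSV)
    print(n,"table z",np.median(C[300:400,200:400,2]))
    for nm,lo,hi in(("pink",165,178),("violet",125,145),("orange",5,18),("turq",85,95)):
        m=((hsv[...,0]>=lo)&(hsv[...,0]<=hi)&(hsv[...,1]>130)&(hsv[...,2]>50)).astype(np.uint8)
        k,l,s,c=cv2.connectedComponentsWithStats(m)
        for i in range(1,k):
            if s[i,4]>8:
                q=C[l==i]; z=np.median(q[:,2]); print(nm,s[i].tolist(),c[i].round(1),"med xyz",np.median(q,0).round(4),"zmax",np.percentile(q[:,2],90).round(3),"ray.015",ray(n,*c[i],.015).round(4)[:2])
    # caps: points above 0.06 near workspace
    m=((C[...,2]>.07)&(C[...,2]<.1)&(d>0)&(C[...,0]>.3)&(C[...,0]<.65)&(abs(C[...,1])<.3)).astype(np.uint8)
    k,l,s,c=cv2.connectedComponentsWithStats(m)
    for i in range(1,k):
        if s[i,4]>8:
            q=C[l==i];t=q[q[:,2]>np.percentile(q[:,2],95)-.004]; print("cap",c[i].round(1),s[i,4],"top mean",t.mean(0).round(4),(t.max(0)+t.min(0))[:2]/2)
    print("tall", C[...,2][(C[...,0]>.3)&(C[...,0]<.75)&(abs(C[...,1])<.35)].max())
f=np.load("top0.npz");p=f["p"]
a=np.hstack([cv2.resize(p[135:255,120:240],(400,400),interpolation=2),cv2.resize(p[125:255,295:425],(400,400),interpolation=2)])
cv2.imwrite("pics/crop.png",a[:,:,::-1])
E
```

```text
top table z 0.0005668706284052929
pink [131, 228, 28, 12, 326] [144.4 233.5] med xyz [0.4892 0.2155 0.0155] zmax 0.017 ray.015 [0.4899 0.2159]
pink [392, 231, 21, 18, 158] [401.6 239.4] med xyz [ 0.4769 -0.2093  0.0418] zmax 0.046 ray.015 [ 0.4773 -0.2188]
pink [411, 234, 10, 10, 81] [415.7 238.3] med xyz [ 0.4766 -0.2181  0.0854] zmax 0.087 ray.015 [ 0.4791 -0.2426]
pink [0, 339, 3, 7, 14] [  0.6 341.9] med xyz [0.312  0.4515 0.0074] zmax 0.009 ray.015 [0.3136 0.4455]
pink [0, 351, 5, 7, 26] [  1.7 354.1] med xyz [0.2924 0.4477 0.0069] zmax 0.009 ray.015 [0.2944 0.442 ]
pink [0, 363, 7, 7, 36] [  2.9 366.4] med xyz [0.2728 0.4439 0.0065] zmax 0.008 ray.015 [0.2753 0.4384]
pink [0, 376, 9, 7, 44] [  3.9 379. ] med xyz [0.253  0.4408 0.0064] zmax 0.008 ray.015 [0.2558 0.435 ]
pink [0, 388, 11, 8, 51] [  4.9 391.5] med xyz [0.2337 0.4375 0.0066] zmax 0.008 ray.015 [0.2364 0.4317]
violet [333, 180, 9, 9, 69] [337. 184.] med xyz [ 0.5597 -0.1018  0.0857] zmax 0.087 ray.015 [ 0.5729 -0.1124]
violet [325, 182, 16, 16, 94] [330.7 191.7] med xyz [ 0.5527 -0.095   0.0433] zmax 0.046 ray.015 [
[... 3071 characters left out ...]
90.3 177.1] med xyz [ 0.5632 -0.1956  0.0353] zmax 0.044 ray.015 [ 0.5687 -0.2267]
turq [249, 259, 16, 18, 179] [256.2 267.6] med xyz [0.5736 0.1011 0.0148] zmax 0.016 ray.015 [0.5734 0.1015]
cap [289.5 156.8] 64 top mean [ 0.5666 -0.2044  0.0839] [ 0.56695808 -0.2050238 ]
cap [330.5 157.2] 67 top mean [ 0.4761 -0.2148  0.0842] [ 0.47613291 -0.21684554]
cap [284.1 179.7] 84 top mean [ 0.5595 -0.0991  0.084 ] [ 0.55969766 -0.09965181]
cap [242.9 183.8] 85 top mean [ 0.6378 -0.0701  0.0836] [ 0.63838221 -0.07088251]
cap [220.7 258. ] 169 top mean [0.6107 0.1617 0.0881] [0.61120792 0.16067662]
cap [272.7 263.9] 175 top mean [0.5301 0.1626 0.0882] [0.53036062 0.16150893]
tall 0.09028461748682323
```

View pics/crop.png

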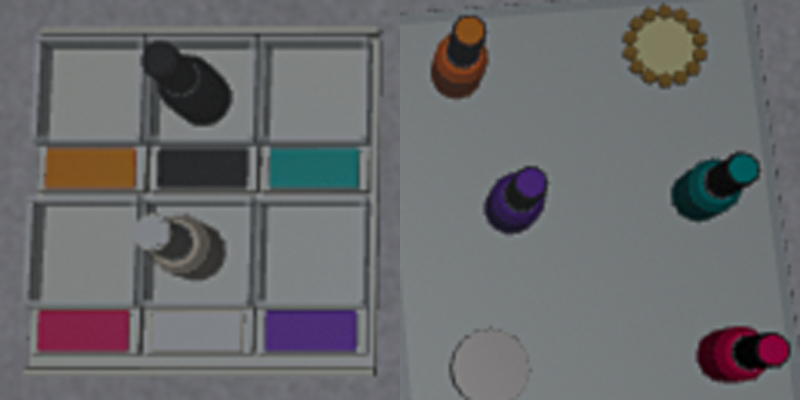

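The crop shows the empty pink, violet, orange and turquoise wells on the far side of their chips. The base coat and top coat stand in the middle column. I'll pin down the well centres from the wall edges.

Run:
```python
from h import *
f=np.load("top0.npz");p,d=f["p"],f["d"];C=cloud("top",d)
for c0,c1 in((138,152),(207,220)):
    print("cols",c0)
    for v in range(140,250):
        q=C[v,c0:c1];print(f"{v}:{np.median(q[:,0]):.3f}/{np.median(q[:,2])*1000:.0f}",end=" ")
    print()
for r in(160,210):
    print("row",r);print(*[f"{u}:{np.median(C[r-6:r+6,u,1]):.3f}/{np.median(C[r-6:r+6,u,2])*1000:.0f}" for u in list(range(126,166))+list(range(192,236))])
```

```text
cols 138
140:0.658/0 141:0.656/1 142:0.654/1 143:0.649/11 144:0.648/10 145:0.647/8 146:0.640/24 147:0.638/23 148:0.638/17 149:0.639/10 150:0.638/7 151:0.636/7 152:0.634/8 153:0.632/8 154:0.630/8 155:0.628/8 156:0.627/7 157:0.625/8 158:0.623/8 159:0.621/8 160:0.619/8 161:0.618/8 162:0.616/7 163:0.614/7 164:0.612/7 165:0.610/8 166:0.609/8 167:0.607/7 168:0.605/7 169:0.603/7 170:0.601/8 171:0.600/8 172:0.598/8 173:0.596/8 174:0.594/8 175:0.593/7 176:0.587/24 177:0.585/25 178:0.585/16 179:0.584/13 180:0.582/16 181:0.580/16 182:0.579/16 183:0.577/16 184:0.575/16 185:0.573/15 186:0.572/15 187:0.570/15 188:0.568/16 189:0.566/15 190:0.564/16 191:0.563/14 192:0.562/12 193:0.561/5 194:0.556/25 195:0.554/25 196:0.554/13 197:0.554/7 198:0.552/8 199:0.550/8 200:0.548/7 201:0.547/7 202:0.545/8 203:0.543/8 204:0.541/7 205:0.540/7 206:0.538/7 207:0.536/8 208:0.534/8 209:0.533/8 210:0.531/8 211:0.529/8 212:0.527/7 213:0.526/7 214:0.524/8 215:0.522/7 216:0.521/7 217:0.519/7 218:0.517/7 219:0.515/7 220:0.514/8 221:0.512/7 222:0.510/8 223:0.508/8 224:0.507/8 225:0.504/25 226:0.502/24 227:0.501/12 228:0.
[... 3026 characters left out ...]
53:0.205/7 154:0.204/7 155:0.202/7 156:0.200/8 157:0.198/7 158:0.197/7 159:0.190/24 160:0.187/26 161:0.187/20 162:0.175/57 163:0.173/56 164:0.163/85 165:0.161/87 192:0.138/7 193:0.132/24 194:0.131/25 195:0.130/21 196:0.127/24 197:0.125/25 198:0.125/20 199:0.125/12 200:0.124/7 201:0.122/8 202:0.121/7 203:0.119/7 204:0.117/8 205:0.115/7 206:0.114/8 207:0.112/8 208:0.110/8 209:0.108/7 210:0.107/8 211:0.105/7 212:0.103/8 213:0.101/8 214:0.100/8 215:0.098/8 216:0.096/8 217:0.095/7 218:0.093/7 219:0.091/8 220:0.089/7 221:0.088/8 222:0.086/8 223:0.084/8 224:0.082/8 225:0.081/7 226:0.079/8 227:0.077/8 228:0.073/25 229:0.072/23 230:0.072/11 231:0.071/5 232:0.069/5 233:0.068/0 234:0.066/0 235:0.064/-0
```

Emit:
carry_out(dp=[[0,0,0],[0,0,0],[0,0,0],[0,0,0],[0,0,0]], rot=[[0,0,-0.1],[0,0,-0.25],[0,0,-0.4],[0,0,-0.548],[0,0,-0.548]], grip=[0.5,0.5,0.5,0.5,0.5], grip_force=15)

```text
time: 0.52
tcp_pos: [0.1839, -0.623, 0.218]
tcp_rot: [-3.14, 0.001, -0.001]
ft_force: [0.1, 0.2, -0.5]
grip_width: 0.0643
finger_force: 0.0
```

Emit:
carry_out(dp=[[0.065,0.09,0],[0.13,0.18,0],[0.195,0.27,0],[0.26,0.36,0],[0.325,0.45,0]], rot=[[0,0,0.2],[0,0,0.4],[0,0,0.6],[0,0,0.8],[0,0,1.0]], grip=[0.5,0.5,0.5,0.5,0.5], grip_force=15)

```text
time: 0.93
tcp_pos: [0.282, -0.4868, 0.2184]
tcp_rot: [-3.141, 0.0, 0.531]
ft_force: [0.1, -0.2, -0.1]
grip_width: 0.0466
finger_force: 0.0
```

Emit:
carry_out(dp=[[0.065,0.09,0],[0.13,0.18,0],[0.195,0.27,0],[0.26,0.36,0],[0.325,0.45,0]], rot=[[0,0,0.2],[0,0,0.4],[0,0,0.6],[0,0,0.8],[0,0,1.0]], grip=[0.5,0.5,0.5,0.5,0.5])

```text
time: 1.35
tcp_pos: [0.3794, -0.3519, 0.2186]
tcp_rot: [-3.141, 0.0, 1.054]
ft_force: [0.4, 0.3, 0.2]
grip_width: 0.0467
finger_force: 0.0
```

Emit:
carry_out(dp=[[0.065,0.09,0],[0.13,0.18,-0.05],[0.195,0.27,-0.1],[0.26,0.36,-0.15],[0.325,0.45,-0.15]], rot=[[0,0,0.2],[0,0,0.4],[0,0,0.6],[0,0,0.8],[0,0,1.0]], grip=[0.5,0.5,0.5,0.5,0.5])

```text
time: 1.77
tcp_pos: [0.475, -0.2166, 0.171]
tcp_rot: [-3.136, -0.002, 1.578]
ft_force: [0.1, -0.1, -0.6]
grip_width: 0.0466
finger_force: 0.0
```

Emit:
carry_out(dp=[[0.003,0,-0.08],[0.003,0,-0.17],[0.003,0,-0.27],[0.003,0,-0.35],[0.003,0,-0.4]], rot=[[0,0,0],[0,0,0],[0,0,0],[0,0,0],[0,0,0]], grip=[0.5,0.5,0.5,0.5,0.5])

```text
time: 2.18
tcp_pos: [0.4758, -0.2179, 0.0511]
tcp_rot: [-3.138, -0.002, 1.573]
ft_force: [-0.4, 1.1, 0.1]
grip_width: 0.0465
finger_force: 0.0
```

Emit:
carry_out(dp=[[0,0,0],[0,0,0],[0,0,0],[0,0,0],[0,0,0]], rot=[[0,0,0],[0,0,0],[0,0,0],[0,0,0],[0,0,0]], grip=[0.4,0.3,0.22,0.15,0.1])

```text
time: 2.6
tcp_pos: [0.478, -0.2188, 0.0549]
tcp_rot: [3.139, 0.001, 1.571]
ft_force: [-0.2, -0.2, 0.0]
grip_width: 0.018
finger_force: 5.9
```

Emit:
carry_out(dp=[[0,0,0],[0,0,0],[0,0,0.003],[0,0,0.006],[0,0,0.01]], rot=[[0,0,0],[0,0,0],[0,0,0],[0,0,0],[0,0,0]], grip=[0.1,0.1,0.1,0.1,0.1])

```text
time: 3.02
tcp_pos: [0.477, -0.2183, 0.0565]
tcp_rot: [-3.141, -0.0, 1.571]
ft_force: [1.1, -0.3, -0.4]
grip_width: 0.0174
finger_force: 15.0
```

Emit:
carry_out(dp=[[0,0,0.05],[0,0,0.13],[0,0,0.23],[0,0,0.33],[0,0,0.4]], rot=[[0,0,0],[0,0,0],[0,0,0],[0,0,0],[0,0,0]], grip=[0.1,0.1,0.1,0.1,0.1])

```text
time: 3.43
tcp_pos: [0.4779, -0.2184, 0.179]
tcp_rot: [3.14, 0.001, 1.571]
ft_force: [0.5, -0.1, -0.5]
grip_width: 0.0176
finger_force: 15.0
```

Emit:
carry_out(dp=[[0.01,0.06,0],[0.03,0.16,0],[0.05,0.28,0],[0.07,0.4,0],[0.09,0.5,0]], rot=[[0,0,0],[0,0,0],[0,0,0],[0,0,0],[0,0,0]], grip=[0.1,0.1,0.1,0.1,0.1])

```text
time: 3.85
tcp_pos: [0.504, -0.0657, 0.1767]
tcp_rot: [-3.141, -0.001, 1.572]
ft_force: [0.3, 0.6, -0.2]
grip_width: 0.0177
finger_force: 15.0
```

Emit:
carry_out(dp=[[0.01,0.12,0],[0.03,0.24,0],[0.05,0.36,0],[0.07,0.48,0],[0.08,0.58,0]], rot=[[0,0,0],[0,0,0],[0,0,0],[0,0,0],[0,0,0]], grip=[0.1,0.1,0.1,0.1,0.1])

```text
time: 4.27
tcp_pos: [0.5283, 0.1088, 0.1766]
tcp_rot: [3.142, -0.001, 1.573]
ft_force: [0.2, 0.7, -0.6]
grip_width: 0.0175
finger_force: 15.0
```

Emit:
carry_out(dp=[[0,0.12,0],[0,0.22,0],[0,0.3,0],[0,0.36,0],[0,0.36,0]], rot=[[0,0,0],[0,0,0],[0,0,0],[0,0,0],[0,0,0]], grip=[0.1,0.1,0.1,0.1,0.1])

```text
time: 4.68
tcp_pos: [0.5267, 0.2195, 0.1766]
tcp_rot: [-3.141, -0.004, 1.579]
ft_force: [0.1, 1.2, -0.6]
grip_width: 0.0174
finger_force: 15.0
```

Run:
```python
from h import *
p,d=read_camera("side"); cv2.imwrite("pics/s1.png",p[:,:,::-1]); print(state()["tcp_pos"],state()["finger_force"])
```

```text
[0.52726273 0.21608838 0.17641579] 14.999615103006363
```

View pics/s1.png

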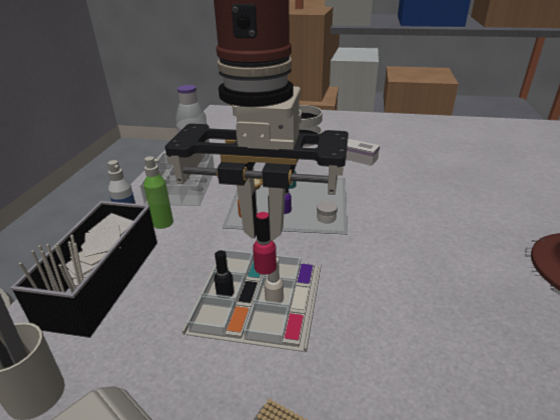

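The side view shows the pink bottle held upright at about (263,245), above the rack.

Emit:
carry_out(dp=[[0.006,0,-0.07],[0.006,0,-0.17],[0.006,0,-0.27],[0.006,0,-0.34],[0.006,0,-0.37]], rot=[[0,0,0],[0,0,0],[0,0,0],[0,0,0],[0,0,0]], grip=[0.1,0.1,0.1,0.1,0.1])

```text
time: 5.15
tcp_pos: [0.5284, 0.2098, 0.0624]
tcp_rot: [-3.136, 0.005, 1.568]
ft_force: [-0.7, -0.7, -0.0]
grip_width: 0.0177
finger_force: 15.0
```

Emit:
carry_out(dp=[[0,0,-0.006],[0,0,-0.012],[0,0,-0.018],[0,0,-0.022],[0,0,-0.022]], rot=[[0,0,0],[0,0,0],[0,0,0],[0,0,0],[0,0,0]], grip=[0.1,0.1,0.1,0.1,0.1])

```text
time: 5.57
tcp_pos: [0.5307, 0.2137, 0.06]
tcp_rot: [3.14, -0.001, 1.571]
ft_force: [-0.2, -0.2, 0.7]
grip_width: 0.0177
finger_force: 15.0
```

Emit:
carry_out(dp=[[0,0,-0.003],[0,0,-0.006],[0,0,-0.008],[0,0,-0.008],[0,0,-0.008]], rot=[[0,0,0],[0,0,0],[0,0,0],[0,0,0],[0,0,0]], grip=[0.1,0.1,0.1,0.1,0.1])

```text
time: 5.98
tcp_pos: [0.5308, 0.214, 0.0588]
tcp_rot: [3.139, -0.0, 1.571]
ft_force: [-1.3, -0.4, 9.5]
grip_width: 0.0174
finger_force: 15.0
```

Emit:
carry_out(dp=[[0,0,0.002],[0,0,0.002],[0,0,0.002],[0,0,0.002],[0,0,0.002]], rot=[[0,0,0],[0,0,0],[0,0,0],[0,0,0],[0,0,0]], grip=[0.1,0.1,0.25,0.4,0.5])

```text
time: 6.4
tcp_pos: [0.53, 0.2135, 0.0571]
tcp_rot: [-3.141, 0.0, 1.571]
ft_force: [0.4, -0.6, 0.4]
grip_width: 0.032
finger_force: 0.0
```

Emit:
carry_out(dp=[[0,0,0],[0,0,0.05],[0,0,0.13],[0,0,0.24],[0,0,0.37]], rot=[[0,0,0],[0,0,0],[0,0,0],[0,0,0],[0,0,0]], grip=[0.5,0.5,0.5,0.5,0.5])

```text
time: 6.82
tcp_pos: [0.5286, 0.2128, 0.1675]
tcp_rot: [-3.137, 0.002, 1.571]
ft_force: [0.5, -0.3, -0.1]
grip_width: 0.0468
finger_force: 0.0
```

Emit:
carry_out(dp=[[0.02,-0.09,0],[0.04,-0.2,0],[0.06,-0.32,0],[0.07,-0.44,0],[0.08,-0.56,0]], rot=[[0,0,0],[0,0,0],[0,0,0],[0,0,0],[0,0,0]], grip=[0.5,0.5,0.5,0.5,0.5])

```text
time: 7.23
tcp_pos: [0.5541, 0.044, 0.1681]
tcp_rot: [-3.141, 0.0, 1.571]
ft_force: [0.4, 0.1, 0.3]
grip_width: 0.0466
finger_force: 0.0
```

Emit:
carry_out(dp=[[0.01,-0.13,0],[0.02,-0.26,0],[0.02,-0.38,0],[0.02,-0.49,0],[0.02,-0.49,0]], rot=[[0,0,0],[0,0,0],[0,0,0],[0,0,0],[0,0,0]], grip=[0.5,0.5,0.5,0.5,0.5])

```text
time: 7.65
tcp_pos: [0.559, -0.1123, 0.1672]
tcp_rot: [-3.14, 0.007, 1.557]
ft_force: [-0.2, -0.7, -1.2]
grip_width: 0.0468
finger_force: 0.0
```

```bash
cat > look.py <<'E'
import sys
from h import *
p,d=read_camera("top"); cv2.imwrite(f"pics/{sys.argv[1]}.png",p[:,:,::-1]); s=state(); print(s["tcp_pos"],s["tcp_rot"])
C=cloud("top",d)
m=((C[...,2]>.07)&(C[...,2]<.095)&(d>0)&(C[...,0]>.3)&(C[...,0]<.65)&(abs(C[...,1])<.3)).astype(np.uint8)
k,l,s,c=cv2.connectedComponentsWithStats(m)
for i in range(1,k):
    if s[i,4]>8:
        q=C[l==i];t=q[q[:,2]>np.percentile(q[:,2],95)-.004]; print("cap",s[i,4],t.mean(0).round(4))
E
python3 look.py t1
```

```text
[ 0.55929984 -0.10736484  0.16741616] [-3.14006258e+00  2.83967686e-03  1.56133702e+00]
cap 122 [ 0.6378 -0.0727  0.085 ]
cap 142 [0.6106 0.1586 0.0891]
cap 75 [ 0.56   -0.0985  0.0851]
cap 10 [ 0.5625 -0.2136  0.0853]
cap 153 [0.5301 0.2135 0.0893]
cap 142 [0.5297 0.16   0.0891]
```

View pics/t1.png

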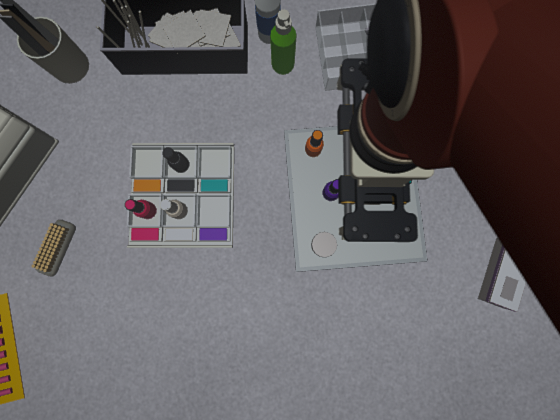

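The top view shows pink standing upright in the pink well at about (135,208). The arm hovers over violet at (332,190). The violet grasp is next.

Emit:
carry_out(dp=[[0,0,0],[0,0,-0.05],[0,0,-0.13],[0,0,-0.21],[0,0,-0.28]], rot=[[0,0,0],[0,0,0],[0,0,0],[0,0,0],[0,0,0]], grip=[0.5,0.5,0.5,0.5,0.5])

```text
time: 8.12
tcp_pos: [0.5601, -0.0985, 0.0833]
tcp_rot: [3.142, -0.002, 1.575]
ft_force: [-0.5, -0.4, 0.2]
grip_width: 0.0465
finger_force: 0.0
```

Emit:
carry_out(dp=[[0,0,-0.04],[0,0,-0.08],[0,0,-0.1],[0,0,-0.1],[0,0,-0.1]], rot=[[0,0,0],[0,0,0],[0,0,0],[0,0,0],[0,0,0]], grip=[0.5,0.5,0.5,0.5,0.5])

```text
time: 8.53
tcp_pos: [0.5604, -0.0999, 0.0545]
tcp_rot: [3.141, -0.001, 1.573]
ft_force: [-0.1, 0.1, 0.7]
grip_width: 0.0465
finger_force: 0.0
```

Emit:
carry_out(dp=[[0,0,0],[0,0,0],[0,0,0],[0,0,0],[0,0,0]], rot=[[0,0,0],[0,0,0],[0,0,0],[0,0,0],[0,0,0]], grip=[0.4,0.3,0.22,0.15,0.1])

```text
time: 8.95
tcp_pos: [0.5603, -0.1015, 0.0546]
tcp_rot: [3.141, 0.0, 1.571]
ft_force: [-0.4, -1.0, 0.9]
grip_width: 0.018
finger_force: 5.3
```

Emit:
carry_out(dp=[[0,0,0],[0,0,0],[0,0,0.003],[0,0,0.006],[0,0,0.01]], rot=[[0,0,0],[0,0,0],[0,0,0],[0,0,0],[0,0,0]], grip=[0.1,0.1,0.1,0.1,0.1])

```text
time: 9.37
tcp_pos: [0.5598, -0.1014, 0.057]
tcp_rot: [-3.141, -0.0, 1.571]
ft_force: [0.5, -0.4, -1.0]
grip_width: 0.0176
finger_force: 15.0
```

Emit:
carry_out(dp=[[0,0,0.05],[0,0,0.13],[0,0,0.23],[0,0,0.33],[0,0,0.4]], rot=[[0,0,0],[0,0,0],[0,0,0],[0,0,0],[0,0,0]], grip=[0.1,0.1,0.1,0.1,0.1])

```text
time: 9.78
tcp_pos: [0.5608, -0.1012, 0.1798]
tcp_rot: [3.139, 0.0, 1.571]
ft_force: [0.2, -0.0, 0.1]
grip_width: 0.0178
finger_force: 15.0
```

Emit:
carry_out(dp=[[-0.02,0.06,0],[-0.04,0.15,0],[-0.06,0.25,0],[-0.08,0.35,0],[-0.1,0.45,0]], rot=[[0,0,0],[0,0,0],[0,0,0],[0,0,0],[0,0,0]], grip=[0.1,0.1,0.1,0.1,0.1])

```text
time: 10.2
tcp_pos: [0.5294, 0.0347, 0.1773]
tcp_rot: [-3.141, -0.0, 1.57]
ft_force: [-0.6, -0.7, -0.7]
grip_width: 0.0177
finger_force: 15.0
```

Emit:
carry_out(dp=[[0,0.09,0],[0,0.16,0],[0,0.2,0],[0,0.22,0],[0,0.22,0]], rot=[[0,0,0],[0,0,0],[0,0,0],[0,0,0],[0,0,0]], grip=[0.1,0.1,0.1,0.1,0.1])

```text
time: 10.62
tcp_pos: [0.53, 0.1005, 0.1772]
tcp_rot: [-3.141, -0.0, 1.573]
ft_force: [-0.7, -0.1, -0.3]
grip_width: 0.0174
finger_force: 15.0
```

Emit:
carry_out(dp=[[0,0,-0.05],[0,0,-0.14],[0,0,-0.24],[0,0,-0.32],[0,0,-0.37]], rot=[[0,0,0],[0,0,0],[0,0,0],[0,0,0],[0,0,0]], grip=[0.1,0.1,0.1,0.1,0.1])

```text
time: 11.03
tcp_pos: [0.529, 0.0961, 0.0636]
tcp_rot: [-3.138, 0.003, 1.567]
ft_force: [-1.5, -0.1, -0.1]
grip_width: 0.0175
finger_force: 15.0
```

Emit:
carry_out(dp=[[0,0,-0.005],[0,0,-0.012],[0,0,-0.019],[0,0,-0.025],[0,0,-0.028]], rot=[[0,0,0],[0,0,0],[0,0,0],[0,0,0],[0,0,0]], grip=[0.1,0.1,0.1,0.1,0.1])

```text
time: 11.45
tcp_pos: [0.5309, 0.0994, 0.0587]
tcp_rot: [3.14, -0.0, 1.57]
ft_force: [-0.2, -0.8, -0.6]
grip_width: 0.0175
finger_force: 15.0
```

Emit:
carry_out(dp=[[0,0,-0.002],[0,0,-0.004],[0,0,-0.005],[0,0,-0.005],[0,0,-0.005]], rot=[[0,0,0],[0,0,0],[0,0,0],[0,0,0],[0,0,0]], grip=[0.1,0.1,0.1,0.1,0.1])

```text
time: 11.87
tcp_pos: [0.531, 0.0995, 0.0585]
tcp_rot: [3.139, 0.001, 1.57]
ft_force: [-2.0, -1.1, 11.1]
grip_width: 0.0173
finger_force: 15.0
```

Emit:
carry_out(dp=[[0,0,0.002],[0,0,0.002],[0,0,0.002],[0,0,0.002],[0,0,0.002]], rot=[[0,0,0],[0,0,0],[0,0,0],[0,0,0],[0,0,0]], grip=[0.1,0.1,0.25,0.4,0.5])

```text
time: 12.28
tcp_pos: [0.5301, 0.0997, 0.0569]
tcp_rot: [3.141, -0.0, 1.571]
ft_force: [0.6, -0.0, 0.2]
grip_width: 0.0324
finger_force: 0.0
```

Emit:
carry_out(dp=[[0,0,0],[0,0,0.05],[0,0,0.14],[0,0,0.26],[0,0,0.38]], rot=[[0,0,0],[0,0,0],[0,0,0],[0,0,0],[0,0,0]], grip=[0.5,0.5,0.5,0.5,0.5])

```text
time: 12.7
tcp_pos: [0.5292, 0.0995, 0.1713]
tcp_rot: [-3.139, 0.0, 1.571]
ft_force: [0.9, 0.8, 0.8]
grip_width: 0.0464
finger_force: 0.0
```

Emit:
carry_out(dp=[[0.05,-0.07,0],[0.12,-0.16,0],[0.19,-0.26,0],[0.25,-0.36,0],[0.3,-0.46,0]], rot=[[0,0,0],[0,0,0],[0,0,0],[0,0,0],[0,0,0]], grip=[0.5,0.5,0.5,0.5,0.5])

```text
time: 13.12
tcp_pos: [0.6211, -0.0399, 0.1707]
tcp_rot: [3.141, -0.0, 1.571]
ft_force: [0.7, -0.4, -0.5]
grip_width: 0.0465
finger_force: 0.0
```

Emit:
carry_out(dp=[[0.04,-0.07,0],[0.06,-0.11,0],[0.06,-0.11,0],[0.06,-0.11,0],[0.06,-0.11,0]], rot=[[0,0,0],[0,0,0],[0,0,0],[0,0,0],[0,0,0]], grip=[0.5,0.5,0.5,0.5,0.5])

```text
time: 13.53
tcp_pos: [0.6373, -0.0683, 0.1709]
tcp_rot: [-3.141, -0.002, 1.574]
ft_force: [-0.5, 0.0, 0.2]
grip_width: 0.0468
finger_force: 0.0
```

```bash
python3 look.py t2
```

```text
[ 0.63737163 -0.06811831  0.17113179] [-3.14089446e+00 -2.01871700e-03  1.57485126e+00]
cap 144 [0.6105 0.1588 0.0892]
cap 139 [ 0.5663 -0.2076  0.0853]
cap 154 [0.53   0.2136 0.0892]
cap 140 [0.5298 0.1598 0.0891]
cap 131 [0.5303 0.0985 0.0893]
```

Emit:
carry_out(dp=[[0,0,-0.04],[0,0,-0.11],[0,0,-0.19],[0,0,-0.26],[0,0,-0.31]], rot=[[0,0,0],[0,0,0],[0,0,0],[0,0,0],[0,0,0]], grip=[0.5,0.5,0.5,0.5,0.5])

```text
time: 14.0
tcp_pos: [0.6362, -0.0699, 0.0753]
tcp_rot: [-3.138, -0.001, 1.573]
ft_force: [0.5, 0.1, 0.3]
grip_width: 0.0464
finger_force: 0.0
```

Emit:
carry_out(dp=[[0,0,-0.04],[0,0,-0.07],[0,0,-0.08],[0,0,-0.08],[0,0,-0.08]], rot=[[0,0,0],[0,0,0],[0,0,0],[0,0,0],[0,0,0]], grip=[0.5,0.5,0.5,0.5,0.5])

```text
time: 14.42
tcp_pos: [0.6386, -0.0711, 0.0546]
tcp_rot: [3.14, -0.0, 1.571]
ft_force: [-0.2, -0.7, 0.1]
grip_width: 0.0465
finger_force: 0.0
```

Emit:
carry_out(dp=[[0,0,0],[0,0,0],[0,0,0],[0,0,0],[0,0,0]], rot=[[0,0,0],[0,0,0],[0,0,0],[0,0,0],[0,0,0]], grip=[0.4,0.3,0.22,0.15,0.1])

```text
time: 14.83
tcp_pos: [0.6383, -0.0715, 0.0543]
tcp_rot: [3.141, 0.0, 1.571]
ft_force: [0.9, 0.1, 0.4]
grip_width: 0.0179
finger_force: 6.0
```

Emit:
carry_out(dp=[[0,0,0],[0,0,0],[0,0,0.003],[0,0,0.006],[0,0,0.01]], rot=[[0,0,0],[0,0,0],[0,0,0],[0,0,0],[0,0,0]], grip=[0.1,0.1,0.1,0.1,0.1])

```text
time: 15.25
tcp_pos: [0.6379, -0.0714, 0.0567]
tcp_rot: [-3.141, -0.0, 1.571]
ft_force: [0.3, -0.4, -0.4]
grip_width: 0.0176
finger_force: 15.0
```

Emit:
carry_out(dp=[[0,0,0.05],[0,0,0.13],[0,0,0.23],[0,0,0.33],[0,0,0.4]], rot=[[0,0,0],[0,0,0],[0,0,0],[0,0,0],[0,0,0]], grip=[0.1,0.1,0.1,0.1,0.1])

```text
time: 15.67
tcp_pos: [0.639, -0.0712, 0.1798]
tcp_rot: [3.138, -0.0, 1.571]
ft_force: [0.3, 0.1, -0.8]
grip_width: 0.0178
finger_force: 15.0
```

Emit:
carry_out(dp=[[-0.01,0.06,0],[-0.03,0.16,0],[-0.05,0.28,0],[-0.07,0.4,0],[-0.08,0.52,0]], rot=[[0,0,0],[0,0,0],[0,0,0],[0,0,0],[0,0,0]], grip=[0.1,0.1,0.1,0.1,0.1])

```text
time: 16.08
tcp_pos: [0.6132, 0.0858, 0.1771]
tcp_rot: [-3.141, 0.0, 1.57]
ft_force: [0.6, 1.3, -1.4]
grip_width: 0.0176
finger_force: 15.0
```

Emit:
carry_out(dp=[[0,0.12,0],[0,0.24,0],[0,0.34,0],[0,0.41,0],[0,0.435,0]], rot=[[0,0,0],[0,0,0],[0,0,0],[0,0,0],[0,0,0]], grip=[0.1,0.1,0.1,0.1,0.1])

```text
time: 16.5
tcp_pos: [0.6124, 0.2211, 0.1771]
tcp_rot: [-3.141, -0.004, 1.578]
ft_force: [0.4, 0.7, -0.8]
grip_width: 0.0181
finger_force: 15.0
```

Emit:
carry_out(dp=[[0,0,0],[0,0,0],[0,0,-0.03],[0,0,-0.08],[0,0,-0.14]], rot=[[0,0,0],[0,0,0],[0,0,0],[0,0,0],[0,0,0]], grip=[0.1,0.1,0.1,0.1,0.1])

```text
time: 16.92
tcp_pos: [0.6155, 0.2121, 0.135]
tcp_rot: [3.139, 0.001, 1.567]
ft_force: [0.0, 0.7, -0.3]
grip_width: 0.0174
finger_force: 15.0
```

Emit:
carry_out(dp=[[0,0,-0.07],[0,0,-0.14],[0,0,-0.19],[0,0,-0.22],[0,0,-0.235]], rot=[[0,0,0],[0,0,0],[0,0,0],[0,0,0],[0,0,0]], grip=[0.1,0.1,0.1,0.1,0.1])

```text
time: 17.33
tcp_pos: [0.6137, 0.2122, 0.0624]
tcp_rot: [-3.139, 0.002, 1.568]
ft_force: [-0.3, -0.4, -0.9]
grip_width: 0.018
finger_force: 15.0
```

Emit:
carry_out(dp=[[0,0,-0.005],[0,0,-0.01],[0,0,-0.015],[0,0,-0.02],[0,0,-0.023]], rot=[[0,0,0],[0,0,0],[0,0,0],[0,0,0],[0,0,0]], grip=[0.1,0.1,0.1,0.1,0.1])

```text
time: 17.75
tcp_pos: [0.6145, 0.2153, 0.0582]
tcp_rot: [3.14, -0.001, 1.571]
ft_force: [-0.9, -0.0, 8.2]
grip_width: 0.0177
finger_force: 15.0
```

Emit:
carry_out(dp=[[0,0,-0.002],[0,0,-0.004],[0,0,-0.005],[0,0,-0.005],[0,0,-0.005]], rot=[[0,0,0],[0,0,0],[0,0,0],[0,0,0],[0,0,0]], grip=[0.1,0.1,0.1,0.1,0.1])

```text
time: 18.17
tcp_pos: [0.6147, 0.2154, 0.0582]
tcp_rot: [3.14, -0.0, 1.571]
ft_force: [-2.0, -1.1, 7.6]
grip_width: 0.0178
finger_force: 15.0
```

Emit:
carry_out(dp=[[0,0,0.002],[0,0,0.002],[0,0,0.002],[0,0,0.002],[0,0,0.002]], rot=[[0,0,0],[0,0,0],[0,0,0],[0,0,0],[0,0,0]], grip=[0.1,0.1,0.25,0.4,0.5])

```text
time: 18.58
tcp_pos: [0.6139, 0.215, 0.0562]
tcp_rot: [-3.141, 0.0, 1.571]
ft_force: [-0.2, -0.0, -0.0]
grip_width: 0.0319
finger_force: 0.0
```

Emit:
carry_out(dp=[[0,0,0],[0,0,0.05],[0,0,0.14],[0,0,0.26],[0,0,0.38]], rot=[[0,0,0],[0,0,0],[0,0,0],[0,0,0],[0,0,0]], grip=[0.5,0.5,0.5,0.5,0.5])

```text
time: 19.0
tcp_pos: [0.6133, 0.2147, 0.1707]
tcp_rot: [-3.139, 0.001, 1.571]
ft_force: [1.2, 0.8, 0.4]
grip_width: 0.0463
finger_force: 0.0
```

Emit:
carry_out(dp=[[-0.01,-0.07,0],[-0.03,-0.17,0],[-0.05,-0.28,0],[-0.07,-0.39,0],[-0.08,-0.5,0]], rot=[[0,0,0],[0,0,0],[0,0,0],[0,0,0],[0,0,0]], grip=[0.5,0.5,0.5,0.5,0.5])

```text
time: 19.42
tcp_pos: [0.5891, 0.0639, 0.1705]
tcp_rot: [-3.141, 0.0, 1.572]
ft_force: [0.0, 0.5, -0.2]
grip_width: 0.0462
finger_force: 0.0
```

Emit:
carry_out(dp=[[-0.02,-0.12,0],[-0.04,-0.24,0],[-0.06,-0.36,0],[-0.07,-0.48,0],[-0.08,-0.6,0]], rot=[[0,0,0],[0,0,0],[0,0,0],[0,0,0],[0,0,0]], grip=[0.5,0.5,0.5,0.5,0.5])

```text
time: 19.83
tcp_pos: [0.5655, -0.1166, 0.1705]
tcp_rot: [-3.141, 0.0, 1.571]
ft_force: [1.4, -1.0, 0.1]
grip_width: 0.0465
finger_force: 0.0
```

Emit:
carry_out(dp=[[0,-0.11,0],[0,-0.19,0],[0,-0.25,0],[0,-0.29,0],[0,-0.305,0]], rot=[[0,0,0],[0,0,0],[0,0,0],[0,0,0],[0,0,0]], grip=[0.5,0.5,0.5,0.5,0.5])

```text
time: 20.25
tcp_pos: [0.5655, -0.2091, 0.1701]
tcp_rot: [-3.141, 0.001, 1.567]
ft_force: [-0.6, -0.3, -0.7]
grip_width: 0.0466
finger_force: 0.0
```

Emit:
carry_out(dp=[[0,0,0],[0,0,0],[0,0,0],[0,0,-0.04],[0,0,-0.1]], rot=[[0,0,0],[0,0,0],[0,0,0],[0,0,0],[0,0,0]], grip=[0.5,0.5,0.5,0.5,0.5])

```text
time: 20.67
tcp_pos: [0.5681, -0.2047, 0.1424]
tcp_rot: [3.137, 0.001, 1.573]
ft_force: [0.4, -1.2, 0.4]
grip_width: 0.0466
finger_force: 0.0
```

```bash
python3 look.py t3
```

```text
[ 0.56474329 -0.20411165  0.13754773] [-3.13743950e+00 -2.08175712e-03  1.57366362e+00]
cap 152 [0.6138 0.2129 0.0891]
cap 143 [0.6106 0.1587 0.0889]
cap 139 [ 0.5663 -0.2077  0.0855]
cap 152 [0.5303 0.2137 0.0891]
cap 145 [0.5297 0.1598 0.0891]
cap 130 [0.5303 0.0983 0.0894]
```

Emit:
carry_out(dp=[[0,0,-0.06],[0,0,-0.13],[0,0,-0.2],[0,0,-0.26],[0,0,-0.29]], rot=[[0,0,0],[0,0,0],[0,0,0],[0,0,0],[0,0,0]], grip=[0.5,0.5,0.5,0.5,0.5])

```text
time: 21.13
tcp_pos: [0.565, -0.2047, 0.0518]
tcp_rot: [-3.138, -0.002, 1.573]
ft_force: [0.5, 0.3, 1.3]
grip_width: 0.0463
finger_force: 0.0
```

Emit:
carry_out(dp=[[0,0,0],[0,0,0],[0,0,0],[0,0,0],[0,0,0]], rot=[[0,0,0],[0,0,0],[0,0,0],[0,0,0],[0,0,0]], grip=[0.4,0.3,0.22,0.15,0.1])

```text
time: 21.55
tcp_pos: [0.5669, -0.2066, 0.0549]
tcp_rot: [3.14, 0.001, 1.571]
ft_force: [-0.5, 0.4, -0.8]
grip_width: 0.0176
finger_force: 5.7
```

Emit:
carry_out(dp=[[0,0,0],[0,0,0],[0,0,0.003],[0,0,0.006],[0,0,0.01]], rot=[[0,0,0],[0,0,0],[0,0,0],[0,0,0],[0,0,0]], grip=[0.1,0.1,0.1,0.1,0.1])

```text
time: 21.97
tcp_pos: [0.5656, -0.2064, 0.0563]
tcp_rot: [-3.14, -0.0, 1.571]
ft_force: [-0.4, -0.6, -1.0]
grip_width: 0.0175
finger_force: 15.0
```

To (.613, .100): dx +.047 (.155), dy +.3065 (1.02).

Emit:
carry_out(dp=[[0,0,0.05],[0,0,0.13],[0,0,0.23],[0,0,0.33],[0,0,0.4]], rot=[[0,0,0],[0,0,0],[0,0,0],[0,0,0],[0,0,0]], grip=[0.1,0.1,0.1,0.1,0.1])

```text
time: 22.38
tcp_pos: [0.5667, -0.2064, 0.179]
tcp_rot: [3.139, 0.0, 1.571]
ft_force: [0.4, -0.8, -0.7]
grip_width: 0.0179
finger_force: 15.0
```

Emit:
carry_out(dp=[[0.01,0.06,0],[0.03,0.16,0],[0.05,0.28,0],[0.07,0.4,0],[0.09,0.52,0]], rot=[[0,0,0],[0,0,0],[0,0,0],[0,0,0],[0,0,0]], grip=[0.1,0.1,0.1,0.1,0.1])

```text
time: 22.8
tcp_pos: [0.5928, -0.0492, 0.1764]
tcp_rot: [-3.141, 0.0, 1.57]
ft_force: [0.4, 0.5, -0.0]
grip_width: 0.0174
finger_force: 15.0
```

Emit:
carry_out(dp=[[0.02,0.12,0],[0.04,0.25,0],[0.06,0.37,0],[0.065,0.46,0],[0.065,0.5,0]], rot=[[0,0,0],[0,0,0],[0,0,0],[0,0,0],[0,0,0]], grip=[0.1,0.1,0.1,0.1,0.1])

```text
time: 23.22
tcp_pos: [0.6117, 0.1061, 0.1765]
tcp_rot: [-3.141, -0.004, 1.578]
ft_force: [-0.4, 0.7, -1.2]
grip_width: 0.0173
finger_force: 15.0
```

Emit:
carry_out(dp=[[0,0,0],[0,0,0],[0,0,-0.03],[0,0,-0.08],[0,0,-0.14]], rot=[[0,0,0],[0,0,0],[0,0,0],[0,0,0],[0,0,0]], grip=[0.1,0.1,0.1,0.1,0.1])

```text
time: 23.63
tcp_pos: [0.6136, 0.0957, 0.1345]
tcp_rot: [3.139, 0.002, 1.566]
ft_force: [0.6, 0.1, -0.6]
grip_width: 0.0177
finger_force: 15.0
```

Emit:
carry_out(dp=[[0,0,-0.07],[0,0,-0.14],[0,0,-0.19],[0,0,-0.22],[0,0,-0.235]], rot=[[0,0,0],[0,0,0],[0,0,0],[0,0,0],[0,0,0]], grip=[0.1,0.1,0.1,0.1,0.1])

```text
time: 24.05
tcp_pos: [0.6118, 0.0963, 0.0621]
tcp_rot: [-3.139, 0.002, 1.567]
ft_force: [0.5, 0.2, -1.5]
grip_width: 0.0179
finger_force: 15.0
```

Emit:
carry_out(dp=[[0,0,-0.005],[0,0,-0.01],[0,0,-0.015],[0,0,-0.02],[0,0,-0.023]], rot=[[0,0,0],[0,0,0],[0,0,0],[0,0,0],[0,0,0]], grip=[0.1,0.1,0.1,0.1,0.1])

```text
time: 24.47
tcp_pos: [0.6134, 0.0998, 0.0588]
tcp_rot: [3.14, -0.0, 1.571]
ft_force: [-1.5, -1.1, 9.7]
grip_width: 0.0179
finger_force: 15.0
```

Contact made. Releasing and retreating.

Emit:
carry_out(dp=[[0,0,0],[0,0,0],[0,0,0],[0,0,0],[0,0,0]], rot=[[0,0,0],[0,0,0],[0,0,0],[0,0,0],[0,0,0]], grip=[0.1,0.1,0.25,0.4,0.5])

```text
time: 24.88
tcp_pos: [0.6126, 0.0996, 0.0572]
tcp_rot: [3.142, -0.0, 1.571]
ft_force: [-0.4, 0.4, -0.6]
grip_width: 0.032
finger_force: 0.0
```

Emit:
carry_out(dp=[[0,0,0],[0,0,0.05],[0,0,0.14],[0,0,0.26],[0,0,0.38]], rot=[[0,0,0],[0,0,0],[0,0,0],[0,0,0],[0,0,0]], grip=[0.5,0.5,0.5,0.5,0.5])

```text
time: 25.3
tcp_pos: [0.6117, 0.0994, 0.1714]
tcp_rot: [-3.139, 0.0, 1.571]
ft_force: [0.9, 0.5, -0.2]
grip_width: 0.0465
finger_force: 0.0
```

Emit:
carry_out(dp=[[0,-0.07,0.02],[-0.03,-0.17,0.05],[-0.05,-0.28,0.08],[-0.07,-0.39,0.1],[-0.08,-0.5,0.1]], rot=[[0,0,0],[0,0,0],[0,0,0],[0,0,0],[0,0,0]], grip=[0.5,0.5,0.5,0.5,0.5])

```text
time: 25.72
tcp_pos: [0.5886, -0.0516, 0.2027]
tcp_rot: [3.139, 0.0, 1.571]
ft_force: [-0.2, 0.5, -0.1]
grip_width: 0.0464
finger_force: 0.0
```

Emit:
carry_out(dp=[[0,-0.1,0],[0,-0.19,0],[0,-0.26,0],[0,-0.3,0],[0,-0.3,0]], rot=[[0,0,0],[0,0,0],[0,0,0],[0,0,0],[0,0,0]], grip=[0.5,0.5,0.5,0.5,0.5])

```text
time: 26.13
tcp_pos: [0.588, -0.1445, 0.2006]
tcp_rot: [-3.141, 0.002, 1.565]
ft_force: [-0.5, -0.7, 0.3]
grip_width: 0.0466
finger_force: 0.0
```

Emit:
carry_out(dp=[[0,0,0],[0,0,0],[0,0,0],[0,0,0],[0,0,0]], rot=[[0,0,0],[0,0,0],[0,0,0],[0,0,0],[0,0,0]], grip=[0.5,0.5,0.5,0.5,0.5])

```text
time: 26.55
tcp_pos: [0.5888, -0.139, 0.2014]
tcp_rot: [3.142, -0.0, 1.573]
ft_force: [-0.8, 0.1, 0.8]
grip_width: 0.0463
finger_force: 0.0
```

```bash
python3 look.py t4
```

```text
[ 0.58873271 -0.13930883  0.20133506] [ 3.14153877e+00 -2.88735724e-04  1.57242799e+00]
cap 150 [0.6136 0.2129 0.0893]
cap 145 [0.6108 0.1588 0.0891]
cap 139 [0.6125 0.0979 0.0891]
cap 153 [0.5304 0.2135 0.0893]
cap 143 [0.5299 0.1598 0.0891]
cap 133 [0.5302 0.0984 0.0892]
```

View pics/t4.png

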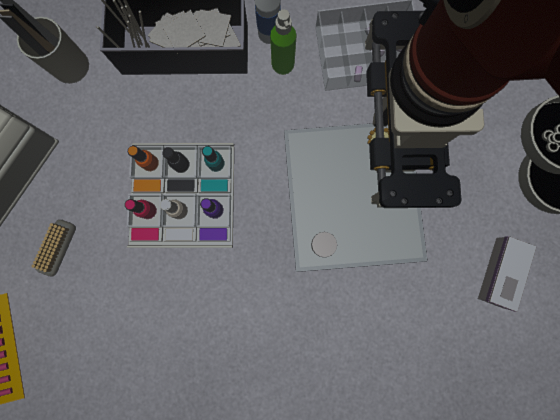

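All six bottles stand upright over their matching chips: orange (140,158), turquoise (212,158), pink (140,208), violet (211,208), with the base coat and top coat undisturbed.

```bash
python3 -c "from station import *; print(sign_off())"
```

```text
the job is handed in; nothing more can be done
None
```

The pink, violet, orange and turquoise polishes each stand upright on the floor of their colour-matched cell, the base and top coats weren't moved, and I handed the job in at about 27 s of the 88 s allowed; no verdict came back.

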